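Unpile the washing-up tray

TASK

Take the two piles in the yellow dish tray apart and put each thing upright and centred on its own place: the butter dish on the light wooden board, the blue lunch box on the oblong green mat (both lying lengthwise along their board or mat), the sugar bowl in the white saucer and the green canister on the cork coaster. Set everything down gently without tipping or dropping it, and leave the two clear glass cups standing where they are in the tray.

Things in the scene. Friction and masses are not known exactly. Their poses are not given: they have to be found in the camera images.
- butter_dish: Oblong butter dish, one rigid piece: brown wooden base 140 x 64 x 10 mm with a white ceramic cover 126 x 60 mm fixed on it, 50 mm high overall, flat top, about 0.4 kg. Origin: centre of its underside; x along its length, z up. At the start it stands in the yellow dish tray (floor 4 mm above the counter, wall 20 mm high) with either the sugar bowl or the canister standing on the middle of its top.
- lunch_box: Oblong blue plastic lunch box with orange clips at both ends, one rigid piece, 140 x 64 mm, 50 mm high, flat top, about 0.25 kg. Origin: centre of its underside; x along its length, z up. At the start it stands in the dish tray about 200 mm from the butter dish, the long sides of the two facing each other, with the other one of sugar bowl and canister standing on the middle of its top.
- sugar_bowl: Round terracotta-coloured sugar bowl with a white lid and a small terracotta knob (fixed together, one piece): foot 50 mm across, upright side wall 64 mm across from 16 to 48 mm above its foot, lid 60 mm across up to 59 mm, knob 16 mm across, 69 mm high overall, about 0.25 kg. Origin: centre of its underside, z up.
- canister: Round green plastic canister with a ribbed black twist cap (stays on; a green bar across its top): body 60 mm across up to 52 mm, cap 64 mm across from 52 to 70 mm, about 0.18 kg. Origin: centre of its underside, z up.
- glass_far: Clear glass cup standing upright in the dish tray, 56 mm across at the rim, 60 mm high; stays where it is. Origin: centre of its underside, z up. It stands between the two piles, beyond their middles as seen from the robot.
- glass_near: Second clear glass cup, the same size, standing upright in the dish tray between the two piles, nearer to the robot; stays where it is. Origin: centre of its underside, z up.
- wood_board: Light wooden board lying on the counter (fixed), 170 x 88 x 10 mm: the place of the butter dish. Origin: centre of its underside, its top 10 mm above; x along its length, z up.
- green_mat: Oblong green mat on the counter (fixed), hard, 170 x 88 x 4 mm: the place of the lunch box. Origin: centre of its underside, its top 4 mm above; x along its length, z up.
- saucer: White ceramic saucer on the counter (fixed), 112 mm across, rim 12 mm high: the place of the sugar bowl. Origin: centre of its underside; its flat inner floor is 6 mm above and about 80 mm across. z up.
- cork_coaster: Round brown cork coaster on the counter (fixed), 94 mm across, 6 mm thick: the place of the canister. Origin: centre of its underside, its top 6 mm above. z up. The four places lie to the left of the tray, in two rows of two, about 155 to 200 mm from one another; any of them may be in any spot.
There are look-alikes about, which are no part of the job. Several things have the shape of the green_mat; the one meant has the colours described above.

How it is judged:
By the outcome, as a careful person would: the job done as asked, in the order asked, and still so for the second after the job is handed in, with the robot touching nothing.
It also fails if it takes over 131 s, if anything falls off the work surface, if the arm or the gripper's body presses on something with over 40 N, if the wrist force passes 120 N, or if a joint passes its speed limit or range.

ROBOT

A 7-joint arm with a two-finger parallel gripper is mounted at the origin on the work surface. World frame = base frame: x ahead of the robot, y to its left, z up, the work surface at z = 0. Lengths are in m, angles in rad, forces in N, time in s.
With the tool pointing down it reaches from about 0.4 to 0.85 m from the base axis. Payload 10.4 kg.
Tool frame: the origin (TCP) lies on the mounting face of the last link; the fingertips stand r.tips_ahead ahead of it and the grasp point (between the pads) lies 164 mm ahead of it (r.tips_ahead is the distance from the TCP to the fingertips, in m); z points along the fingers, y is the line along which they close (so a half turn about z gives the same grasp; the last joint's range is limited). The gripper opens to 87 mm and grips with 3 to 60 N. Pads are 19 mm wide; open, the fingers measure 117 mm over their backs; the gripper's body (75 mm by 190 mm) begins 51 mm behind the grasp point.
Start: joints at [-1.164, 0.332, -0.065, 1.46, 0.022, 1.35, -0.088], TCP at [0.26, 0.568, 0.405] pointing down, gripper open.
Joint ranges: [-2.6, 2.6], [-0.5, 2.12], [-1.47, 1.34], [0.16, 2.42], [-1.27, 4.41], [0.06, 2.06], [-2.6, 2.6]. Speed limits (rad/s): [2.22, 2.22, 2.79, 2.79, 3.14, 3.14, 3.14].

INTERFACE

Orientations are given as a unit quaternion [x, y, z, w].
In Python, from bench import telemetry, imaging, job, r gives the robot as it stands.
- The arm moves only by the tool move_arm, never from a script. Its argument "steps" is a list of rows, each an object of numbers: "dx", "dy", "dz": the shift along the tool's x, y, z in cm; "spin": the turn about the tool's z in rad. In form: [{"dx": .., "dy": .., "dz": .., "spin": ..}, ...]. A call has 1 to 12 rows; each row shifts and turns the commanded pose from where the row before left it, along the tool's axes as they then stand; what a row does not reach is not made up. A row lasts 1/10 s, in which the tool goes at most 50 mm and 8.59 degrees, less where a joint would pass 70% of its speed; a pose out of reach is approached as far as the arm can. A call with a gripper value outside its range is refused whole. "claw" is the finger opening in cm, from 0 to 8.7, set as the call begins (left out, the last holds). The fingers move at their own pace and stop on an object; "squeeze" is the grip in N (left out, the last holds). Time passes only in rows, so rows that do not move let the fingers close. It gives the time, the measured TCP pose, the force, the opening and the grip force at its end, in the units of the state.
- telemetry.read_state(): the state, without advancing time (a new reading comes with each control period).
- imaging.camera(name): name is "scene" or "top"; returns a dict with "img" (480x640x3 uint8, red, green, blue), "camera_matrix" (3x3 intrinsics, pixels), "R" (3x3) and "t" (3): a world point X has camera coordinates R X + t. Camera axes: x right, y down, z forward; pixel columns grow to the right and rows downward; lengths in m; the calibration is good to about 2 mm. A picture is of the moment at which its call begins. There is no depth.
- job.close_job(): hands the job in; it is judged then, once.
The state is a dict: "time": time; "joint_positions": joint angles; "joint_vel": joint speeds; "joint_torque": joint torques, N m; "ee_pos": TCP position; "eef_rot": TCP orientation; "ft_force": force on the tool from outside, world axes, zero at the start; "torque": the same for the moment, N m; "width": finger opening in m; "grip_force": force on a finger pad.
Only numpy, scipy, OpenCV 4.12 (cv2) and the standard library are available. Lean on these libraries where they do the work, as an engineer would, in place of code of your own. Each camera call takes 0.05 s, during which the arm holds its last target. There are 200 camera calls.

## Working session

There is one attempt and no reset: what is moved stays moved. The work goes in short steps, Python scripts to look and compute and a tool call to move; the robot and the scene stay as the last step left them, time stands still between calls to the robot, and variables do not carry over. Pictures are saved under pics/ and viewed, at most 14 in all, crops included, and the job is handed in when it is done.

Besides the shell and the picture viewer there is one more tool, called after ">>>" as a command line: name --argument value ..., lists and objects as JSON in quotes. move_arm: Moves the arm, as the interface text tells. Its arguments: {"type":"object","properties":{"steps":{"type":"array","items":{"type":"object","properties":{"dx":{"type":"number"},"dy":{"type":"number"},"dz":{"type":"number"},"spin":{"type":"number"}}}},"claw":{"type":"number"},"squeeze":{"type":"number"}},"required":["steps"]}

```bash
ls; mkdir -p pics; python3 - <<'E'
from bench import telemetry, imaging, job, r
import cv2
for n in ("scene","top"):
    c=imaging.camera(n); cv2.imwrite(f"pics/{n}0.png",c["img"][:,:,::-1])
    print(n,c["camera_matrix"],c["R"],c["t"])
print(telemetry.read_state(), r.tips_ahead)
E
```

```text
pics
scene [[575.14435387   0.         316.21439615]
 [  0.         575.14435387 251.54642022]
 [  0.           0.           1.        ]] [[ 0.52025682  0.85385756  0.0161276 ]
 [ 0.5980758  -0.35079817 -0.72058725]
 [-0.60962134  0.38453596 -0.69317669]] [-0.39193873 -0.23731211  1.88565576]
top [[548.04295111   0.         325.91085797]
 [  0.         548.04295111 243.37437469]
 [  0.           0.           1.        ]] [[-0.10921574 -0.99401707 -0.00140732]
 [-0.97344536  0.1072418  -0.20224572]
 [ 0.20118662 -0.02071847 -0.9793338 ]] [0.14663583 0.54665471 1.10406496]
{'time': 0.1, 'joint_positions': array([-1.1636112 ,  0.33280964, -0.0646904 ,  1.4608736 ,  0.02159426,
        1.34988875, -0.0885119 ]), 'joint_vel': array([-0.0017808 , -0.00171498, -0.00012119, -0.00258897, -0.00121136,
        0.00107962,  0.00056572]), 'joint_torque': array([ 1.46899925e-03, -6.24544716e+01,  2.45113252e-02, -3.90719748e+01,
       -6.15101354e-02,  3.65473086e-02,  6.86504609e-05]), 'ee_pos': array([0.26037091, 0.56805395, 0.40402495]), 'eef_rot': array([ 2.13243733e-01,  9.76998822e-01, -6.32705391e-04, -1.09543233e-04]), 'ft_force': array([ 0.33617712, -0.45667938,  0.01981732]), 'torque': array([ 0.01342415, -0.0230332 , -0.04018857]), 'grip_force': 0.0, 'width': 0.08693881794443759} 0.1822
```

View pics/scene0.png

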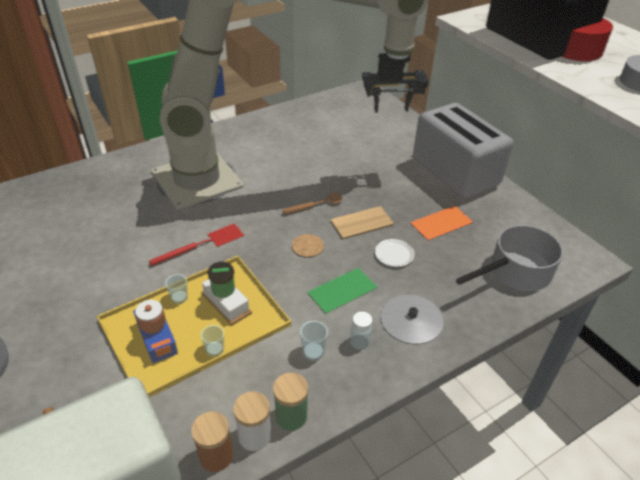

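View pics/top0.png

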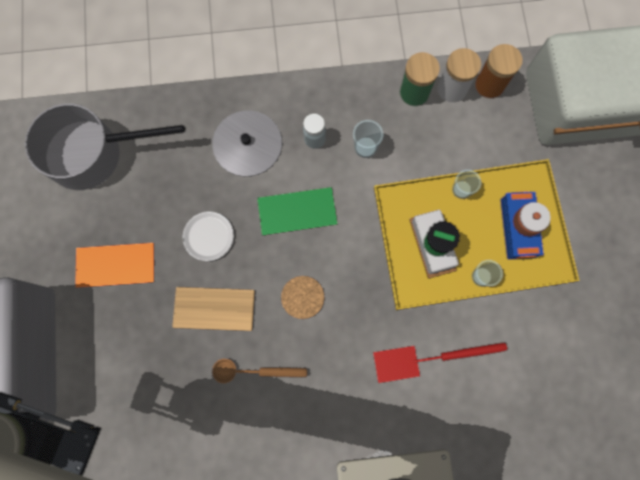

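```bash
cat > h.py <<'E'
import numpy as np, cv2
from bench import imaging, telemetry
def cam(n):
    c=imaging.camera(n); c["img"]=c["img"].copy(); return c
def unproj(c,px,z):
    px=np.atleast_2d(np.float64(px)); K,R,t=c["camera_matrix"],c["R"],c["t"]
    d=np.c_[px,np.ones(len(px))]@np.linalg.inv(K).T@R; o=-R.T@t
    s=(z-o[2])/d[:,2]; return (o+s[:,None]*d)[:,:2]
def proj(c,X):
    p=(np.atleast_2d(X)@c["R"].T+c["t"])@c["camera_matrix"].T; return p[:,:2]/p[:,2:]
def blob(c,lo,hi,box,z):
    x0,y0,x1,y1=box; hsv=cv2.cvtColor(c["img"],cv2.COLOR_RGB2HSV)[y0:y1,x0:x1]
    m=cv2.inRange(hsv,np.array(lo),np.array(hi))
    m=cv2.morphologyEx(m,cv2.MORPH_CLOSE,np.ones((3,3)))
    k=max(cv2.findContours(m,cv2.RETR_EXTERNAL,cv2.CHAIN_APPROX_NONE)[0],key=cv2.contourArea)
    w=unproj(c,k[:,0]+[x0,y0],z)*1000
    (cx,cy),(a,b),an=cv2.minAreaRect(np.float32(w))
    if a<b: a,b,an=b,a,an+90
    return np.round([cx,cy,a,b,(an+90)%180-90],1)
def pose():
    s=telemetry.read_state(); x,y,z,w=s["eef_rot"]
    from scipy.spatial.transform import Rotation as Ro
    return s["ee_pos"],Ro.from_quat(s["eef_rot"]).as_matrix(),s
def go(x,y,z,yaw_y=None):
    """shift in tool axes [cm] to bring TCP to x,y,z; spin to bring tool y axis to yaw_y deg (mod 180)"""
    p,M,s=pose(); d=M.T@(np.array([x,y,z])-p)*100
    a=np.degrees(np.arctan2(M[1,1],M[0,1]))
    sp=None if yaw_y is None else -np.radians((yaw_y-a+90)%180-90)
    print("d",d.round(2),"spin",sp,"tooly",a.round(1),"p",p.round(4),"tilt",M[2].round(4))
E
python3 - <<'E'
from h import *
c=cam("top")
print("mat",blob(c,(45,100,50),(80,255,255),(240,170,350,250),.004))
print("orange",blob(c,(5,150,100),(20,255,255),(60,230,170,300),.004))
print("board",blob(c,(8,60,120),(25,255,255),(160,275,265,345),.010))
print("coaster",blob(c,(5,60,80),(25,255,255),(270,265,335,330),.006))
print("saucer",blob(c,(0,0,165),(180,60,255),(170,200,245,270),.012))
print("tray",blob(c,(20,100,90),(32,255,255),(360,150,590,320),.02))
print("lunch",blob(c,(100,100,50),(130,255,255),(490,180,560,270),.05))
im=c["img"][150:320,360:590,::-1]
cv2.imwrite("pics/c1.png",cv2.resize(im,None,fx=3.4,fy=3.4,interpolation=cv2.INTER_CUBIC))
s=cam("scene")
im=s["img"][240:400,90:300,::-1]
cv2.imwrite("pics/c2.png",cv2.resize(im,None,fx=3.6,fy=3.6,interpolation=cv2.INTER_CUBIC))
go(.5,0,.4,0)
E
```

```text
mat [651.9 141.6 167.6  86.1 -87.6]
orange [573.8 551.7 169.   86.4  87.6]
board [453.7 341.8 171.5  90.   81.6]
coaster [457.7 148.3  93.3  91.1  83.7]
saucer [615.1 342.4 109.  107.2   4.9]
tray [ 556.5 -240.7  402.3  281.1  -87.3]
lunch [ 555.5 -334.6  138.9   73.6   -3.6]
d [-45.45 -41.66   0.46] spin 1.141025434056696 tooly 65.4 p [0.2604 0.5681 0.4043] tilt [-1.e-04 -8.e-04 -1.e+00]
```

View pics/c1.png

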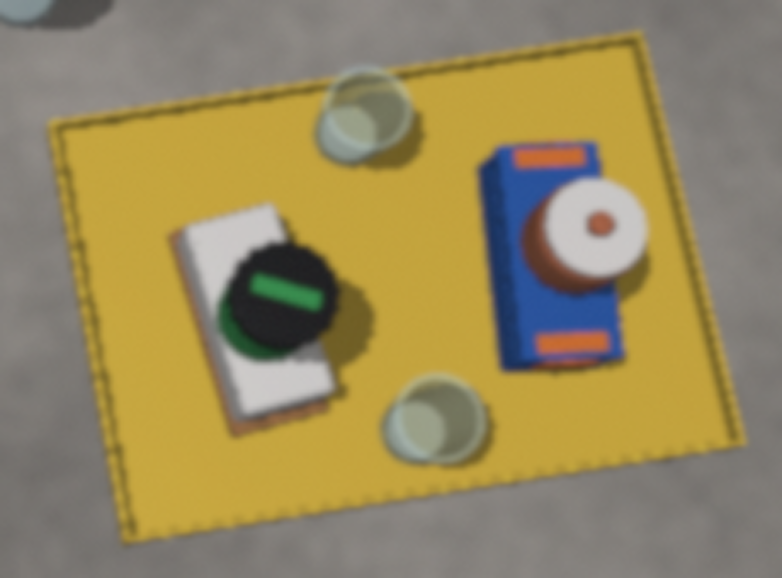

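View pics/c2.png

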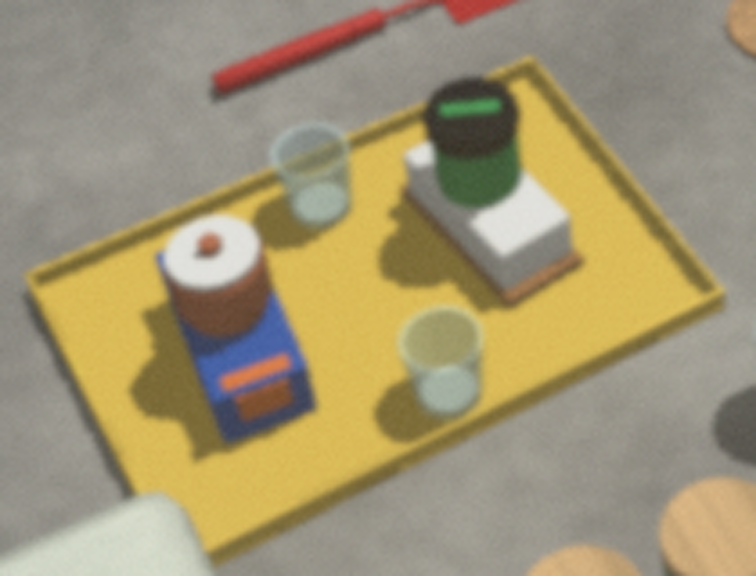

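```bash
cat >> h.py <<'E'
from scipy.optimize import minimize
def cyl(parts,n=48):
    a=np.linspace(0,2*np.pi,n,endpoint=False)
    return np.vstack([np.c_[r*np.cos(a),r*np.sin(a),0*a+z] for r,z in parts])
def cub(l,w,z0,z1): return np.array([[sx*l/2,sy*w/2,z] for sx in(-1,1) for sy in(-1,1) for z in(z0,z1)])
def hullmask(c,box,ranges,keep=40):
    x0,y0,x1,y1=box; hsv=cv2.cvtColor(c["img"],cv2.COLOR_RGB2HSV); m=np.zeros(hsv.shape[:2],np.uint8)
    for lo,hi in ranges: m|=cv2.inRange(hsv,np.array(lo),np.array(hi))
    b=np.zeros_like(m); b[y0:y1,x0:x1]=255; m&=b
    m=cv2.morphologyEx(m,cv2.MORPH_OPEN,np.ones((2,2)))
    n,l,st,_=cv2.connectedComponentsWithStats(m)
    pts=np.argwhere(np.isin(l,[i for i in range(1,n) if st[i,4]>keep]))[:,::-1]
    return cv2.convexHull(np.int32(pts)).astype(np.float32)[:,0]
def fit(views,model,x0,z,yaw=None):
    """views: [(cam,hull)]; x,y(,yaw) minimising area of non-overlap of the silhouettes"""
    def pred(p,c):
        a=p[2] if len(p)>2 else 0; C,S=np.cos(a),np.sin(a)
        X=np.c_[C*model[:,0]-S*model[:,1]+p[0],S*model[:,0]+C*model[:,1]+p[1],model[:,2]+z]
        return cv2.convexHull(np.float32(proj(c,X)))[:,0]
    def cost(p):
        e=0
        for c,h in views:
            q=pred(p,c); i=cv2.intersectConvexConvex(q,h)[0]; e+=cv2.contourArea(q)+cv2.contourArea(h)-2*i
        return e
    p0=np.array(list(x0)+([yaw] if yaw is not None else []))
    s=np.vstack([p0]+[p0+d for d in np.diag([.01,.01,.15][:len(p0)])])
    o=minimize(cost,p0,method="Nelder-Mead",options=dict(initial_simplex=s,xatol=1e-5,fatol=1e-2))
    A=sum(cv2.contourArea(h) for c,h in views)
    return o.x.round(4),round(o.fun/A,3)
E
python3 - <<'E'
from h import *
t,s=cam("top"),cam("scene")
z=.054
g=[((0,0,70),(180,75,255))]; wb=[((0,0,60),(18,160,255)),((150,0,60),(180,160,255)),((0,0,80),(180,75,255))]
def both(name,bt,bs,rg,model,x0,z,yaw=None):
    v=[(t,hullmask(t,bt,rg)),(s,hullmask(s,bs,rg))]
    print(name,fit(v,model,x0,z,yaw),"top",fit(v[:1],model,x0,z,yaw),"scene",fit(v[1:],model,x0,z,yaw))
pc=unproj(t,(441.8,236.8),.124)[0]; pb=unproj(t,(535.6,217.1),.113)[0]
print(pc,pb)
both("cap",(420,215,468,262),(200,255,240,290),[((0,0,0),(180,110,60)),((45,60,50),(85,255,255))][:1],cyl([(.032,.052),(.032,.07)]),pc,z)
both("canister",(420,215,468,262),(200,255,240,300),[((0,0,0),(180,110,60)),((40,60,0),(88,255,255))],cyl([(.030,0),(.032,.052),(.032,.07)]),pc,z)
red=[((0,80,40),(14,255,255)),((170,80,40),(180,255,255)),((0,0,120),(180,60,255))]
both("bowl",(510,198,556,236),(133,297,168,335),red,cyl([(.025,0),(.032,.016),(.032,.048),(.03,.059)]),pb,z)
both("lunch",(495,185,550,265),(130,300,182,366),[((100,80,30),(130,255,255)),((3,150,150),(14,255,255))],cub(.14,.064,0,.05),unproj(t,(524.4,224.7),.05)[0],.004,-.05)
both("butter",(408,205,462,282),(200,275,255,326),g,cub(.126,.06,.01,.05),unproj(t,(435.6,240.6),.05)[0],.004,.2)
for n,p in (("glass_far",(366,110)),("glass_near",(441,420))): print(n,unproj(t,np.array(p)/3.4+[360,150],.064)[0])
E
```

```text
[ 0.53343426 -0.14376835] [ 0.5552158  -0.34174324]Traceback (most recent call last):
  File "<stdin>", line 10, in <module>
  File "<stdin>", line 6, in both
  File "h.py", line 42, in hullmask
    return cv2.convexHull(np.int32(pts)).astype(np.float32)[:,0]
           ^^^^^^^^^^^^^^^^^^^^^^^^^^^^^^^^^^^^
AttributeError: 'NoneType' object has no attribute 'astype'
```

```bash
cat > m.py <<'E'
from h import *
t,s=cam("top"),cam("scene")
z=.054
g=[((0,0,70),(180,75,255))]
def both(name,bt,bs,rg,model,x0,z,yaw=None):
    try:
        v=[(t,hullmask(t,bt,rg)),(s,hullmask(s,bs,rg))]
        print(name,fit(v,model,x0,z,yaw),"top",fit(v[:1],model,x0,z,yaw),"scene",fit(v[1:],model,x0,z,yaw))
    except Exception as e: print(name,"fail",e)
pc=unproj(t,(441.8,236.8),.124)[0]; pb=unproj(t,(535.6,217.1),.113)[0]
print(t["img"][230,436],t["img"][240,448],s["img"][272,220],s["img"][276,225])
both("cap",(420,215,462,258),(205,255,238,288),[((0,0,0),(180,255,70))],cyl([(.032,.052),(.032,.07)]),pc,z)
both("canister",(420,215,462,262),(205,258,238,300),[((0,0,0),(180,255,70)),((40,60,0),(88,255,255))],cyl([(.030,0),(.032,.052),(.032,.07)]),pc,z)
red=[((0,80,40),(14,255,255)),((170,80,40),(180,255,255)),((0,0,120),(180,60,255))]
both("bowl",(510,198,556,236),(133,297,168,335),red,cyl([(.025,0),(.032,.016),(.032,.048),(.03,.059)]),pb,z)
both("lunch",(495,185,550,265),(130,300,182,366),[((100,80,30),(130,255,255)),((3,150,150),(14,255,255))],cub(.14,.064,0,.05),unproj(t,(524.4,224.7),.05)[0],.004,-.05)
both("butter",(408,205,462,282),(200,275,255,326),g,cub(.126,.06,.01,.05),unproj(t,(435.6,240.6),.05)[0],.004,.2)
for n,p in (("glass_far",(366,110)),("glass_near",(441,420))): print(n,unproj(t,np.array(p)/3.4+[360,150],.064)[0])
E
python3 m.py
```

```text
[41 77 50] [39 73 47] [61 74 53] [65 59 50]
cap (array([ 0.5327, -0.1479]), np.float64(0.199)) top (array([ 0.5314, -0.1481]), np.float64(0.09)) scene (array([ 0.537, -0.145]), np.float64(0.321))
canister (array([ 0.5335, -0.1476]), np.float64(0.22)) top (array([ 0.5318, -0.148 ]), np.float64(0.182)) scene (array([ 0.535, -0.144]), np.float64(0.249))
bowl (array([ 0.5561, -0.3411]), np.float64(0.136)) top (array([ 0.5551, -0.3438]), np.float64(0.118)) scene (array([ 0.5573, -0.3399]), np.float64(0.093))
lunch (array([ 0.551 , -0.3398, -0.07  ]), np.float64(0.515)) top (array([ 0.5587, -0.3444, -0.1344]), np.float64(0.174)) scene (array([ 0.5392, -0.3293, -0.183 ]), np.float64(1.619))
butter (array([ 0.54  , -0.1487,  0.1632]), np.float64(0.114)) top (array([ 0.5397, -0.1488,  0.163 ]), np.float64(0.032)) scene (array([ 0.544 , -0.1465,  0.1335]), np.float64(0.195))
glass_far [ 0.65756947 -0.23143637]
glass_near [ 0.45692611 -0.24505818]
```

```bash
python3 -c "
from h import *
go(.533,-.1465,.404,-81)"
```

```text
d [-54.56 -53.61   0.07] spin -0.5868931570096647 tooly 65.4 p [0.2604 0.5681 0.4047] tilt [-0.e+00 -1.e-04 -1.e+00]
```

>>> move_arm --steps '[{"dx": -2, "dy": -2}, {"dx": -3.3, "dy": -3.3}, {"dx": -3.3, "dy": -3.3}, {"dx": -3.3, "dy": -3.3}, {"dx": -3.3, "dy": -3.3}, {"dx": -3.3, "dy": -3.3}, {"dx": -3.3, "dy": -3.3}, {"dx": -3.3, "dy": -3.3}, {"dx": -3.3, "dy": -3.3}, {"dx": -3.3, "dy": -3.3}, {"dx": -3.3, "dy": -3.3}, {"dx": -3.3, "dy": -3.3}]'

```text
$.steps[0]: bad value
```

>>> move_arm --steps '[{"dx": -3.3, "dy": -3.3}, {"dx": -3.3, "dy": -3.3}, {"dx": -3, "dy": -3}, {"dx": -3, "dy": -2}, {"dx": -2}, {}, {}, {"spin": 0.1}, {"spin": 0.14}, {"spin": 0.14}, {"spin": 0.14}, {"spin": 0.14}]'

```text
$.steps[0]: bad value
```

```bash
python3 -c "
from h import *
go(.533,-.1465,.404,-81)
p,M,s=pose(); print(s['time'],s['joint_positions'].round(2))"
```

```text
d [-54.56 -53.61   0.07] spin -0.5868931570096647 tooly 65.4 p [0.2604 0.5681 0.4047] tilt [-0.e+00 -1.e-04 -1.e+00]
0.4 [-1.16  0.33 -0.06  1.46  0.02  1.35 -0.09]
```

>>> move_arm --steps '[{"dx": -2, "dy": -2, "dz": 0, "spin": 0}, {"dx": -3.3, "dy": -3.3, "dz": 0, "spin": 0}, {"dx": -3.3, "dy": -3.3, "dz": 0, "spin": 0}, {"dx": -3.3, "dy": -3.3, "dz": 0, "spin": 0}, {"dx": -3.3, "dy": -3.3, "dz": 0, "spin": 0}, {"dx": -3.3, "dy": -3.3, "dz": 0, "spin": 0}, {"dx": -3.3, "dy": -3.3, "dz": 0, "spin": 0}, {"dx": -3.3, "dy": -3.3, "dz": 0, "spin": 0}, {"dx": -3.3, "dy": -3.3, "dz": 0, "spin": 0}, {"dx": -3.3, "dy": -3.3, "dz": 0, "spin": 0}]'

```text
time: 1.4
ee_pos: [0.4167, 0.1459, 0.4051]
eef_rot: [0.213, 0.977, 0.0, 0.0]
ft_force: [0.8, 0.9, 1.2]
width: 0.0871
grip_force: 0.0
```

>>> move_arm --steps '[{"dx": -3.3, "dy": -3.3, "dz": 0, "spin": 0}, {"dx": -3.3, "dy": -3.3, "dz": 0, "spin": 0}, {"dx": -3.3, "dy": -3.3, "dz": 0, "spin": 0}, {"dx": -3.3, "dy": -3.3, "dz": 0, "spin": 0}, {"dx": -3.3, "dy": -3.3, "dz": 0, "spin": 0}, {"dx": -3.3, "dy": -3.3, "dz": 0, "spin": 0}, {"dx": -3, "dy": -2, "dz": 0, "spin": 0}, {"dx": 0, "dy": 0, "dz": 0, "spin": 0.14}, {"dx": 0, "dy": 0, "dz": 0, "spin": 0.14}, {"dx": 0, "dy": 0, "dz": 0, "spin": 0.14}, {"dx": 0, "dy": 0, "dz": 0, "spin": 0.14}, {"dx": 0, "dy": 0, "dz": 0, "spin": 0.14}]'

```text
time: 2.6
ee_pos: [0.5329, -0.1453, 0.4048]
eef_rot: [0.538, 0.843, 0.0, 0.0]
ft_force: [0.4, -0.2, 0.5]
width: 0.0872
grip_force: 0.0
```

```bash
python3 -c "
from h import *
go(.533,-.1465,.279,-81)
p,M,s=pose(); print(s['time'],s['joint_positions'].round(2))"
```

```text
d [-0.12 -0.05 12.58] spin -1.29258487430919 tooly 24.9 p [ 0.5329 -0.1453  0.4048] tilt [ 1.e-04  2.e-04 -1.e+00]
2.6 [-0.44  0.19  0.72  1.69 -0.13  1.31  0.73]
```

>>> move_arm --steps '[{"dx": -0.1, "dy": 0, "dz": 3, "spin": 0}, {"dx": 0, "dy": 0, "dz": 3, "spin": 0}, {"dx": 0, "dy": 0, "dz": 2.5, "spin": 0}, {"dx": 0, "dy": 0, "dz": 2, "spin": 0}, {"dx": 0, "dy": 0, "dz": 1.5, "spin": 0}, {"dx": 0, "dy": 0, "dz": 0.5, "spin": 0}, {"dx": 0, "dy": 0, "dz": 0, "spin": 0}]'

```text
time: 3.3
ee_pos: [0.5334, -0.1462, 0.2796]
eef_rot: [0.535, 0.845, -0.0, -0.0]
ft_force: [0.6, 0.8, 0.5]
width: 0.0869
grip_force: 0.0
```

>>> move_arm --claw 5.5 --squeeze 15 --steps '[{"dx": 0, "dy": 0, "dz": 0, "spin": 0}, {"dx": 0, "dy": 0, "dz": 0, "spin": 0}, {"dx": 0, "dy": 0, "dz": 0, "spin": 0}, {"dx": 0, "dy": 0, "dz": 0, "spin": 0}, {"dx": 0, "dy": 0, "dz": 0, "spin": 0}, {"dx": 0, "dy": 0, "dz": 0, "spin": 0}]'

```text
time: 3.9
ee_pos: [0.5337, -0.1461, 0.2803]
eef_rot: [0.535, 0.845, 0.0, 0.0]
ft_force: [0.4, 1.5, 6.0]
width: 0.0635
grip_force: 15.0
```

>>> move_arm --steps '[{"dx": 0, "dy": 0, "dz": -0.5, "spin": 0}, {"dx": 0, "dy": 0, "dz": -1, "spin": 0}, {"dx": 0, "dy": 0, "dz": -1.5, "spin": 0}, {"dx": 0, "dy": 0, "dz": -2, "spin": 0}, {"dx": 0, "dy": 0, "dz": -2, "spin": 0}, {"dx": 0, "dy": 0, "dz": -1, "spin": 0}]'

```text
time: 4.5
ee_pos: [0.5336, -0.1465, 0.3623]
eef_rot: [0.535, 0.845, 0.001, 0.001]
ft_force: [0.5, 0.2, -1.7]
width: 0.0634
grip_force: 15.0
```

```bash
python3 -c "
from h import *
go(.4577,.1483,.39)
c=cam('top'); im=c['img'][150:330,330:560,::-1]
cv2.imwrite('pics/t1.png',cv2.resize(im,None,fx=3,fy=3,interpolation=cv2.INTER_CUBIC))
t=c
for k in (70,): print(fit([(t,hullmask(t,(408,205,462,282),[((0,0,70),(180,75,255))]))],cub(.126,.06,.01,.05),(.54,-.149),.004,.16))
print('coaster',blob(c,(5,60,80),(25,255,255),(270,265,335,330),.006))"
```

```text
d [29.9   5.72 -2.79] spin None tooly 25.2 p [ 0.5336 -0.1465  0.3623] tilt [-0.0012  0.0025 -1.    ]
(array([ 0.5402, -0.1513,  0.1557]), np.float64(0.248))
coaster [457.7 148.3  93.3  91.1  83.7]
```

View pics/t1.png

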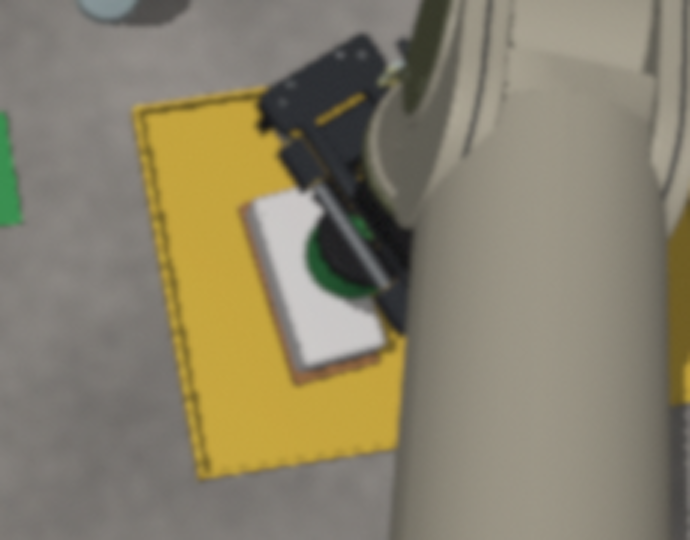

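>>> move_arm --steps '[{"dx": 1, "dy": 0.2, "dz": 0, "spin": 0}, {"dx": 2.5, "dy": 0.5, "dz": 0, "spin": 0}, {"dx": 3.5, "dy": 0.7, "dz": 0, "spin": 0}, {"dx": 4, "dy": 0.8, "dz": 0, "spin": 0}, {"dx": 4, "dy": 0.8, "dz": 0, "spin": 0}, {"dx": 4, "dy": 0.8, "dz": 0, "spin": 0}, {"dx": 4, "dy": 0.8, "dz": 0, "spin": 0}, {"dx": 3.4, "dy": 0.6, "dz": 0, "spin": 0}, {"dx": 2.5, "dy": 0.4, "dz": 0, "spin": 0}, {"dx": 1, "dy": 0.1, "dz": 0, "spin": 0}, {"dx": 0, "dy": 0, "dz": 0, "spin": 0}]'

```text
time: 5.65
ee_pos: [0.4564, 0.1498, 0.359]
eef_rot: [0.534, 0.845, -0.001, -0.0]
ft_force: [0.5, -0.3, -1.6]
width: 0.0637
grip_force: 15.0
```

```bash
python3 -c "
from h import *
go(.4577,.1483,.2323)
t=cam('top'); print(fit([(t,hullmask(t,(408,205,462,282),[((0,0,70),(180,75,255))]))],cub(.126,.06,.01,.05),(.54,-.149),.004,.16))
v=[((100,80,30),(130,255,255)),((3,150,150),(14,255,255))]
p,M,s=pose();print(s['joint_positions'].round(2))
c=cam('scene'); x,y=proj(c,[[.458,.148,.09]])[0].astype(int); im=c['img'][max(y-80,0):y+80,x-90:x+90,::-1]
cv2.imwrite('pics/s1.png',cv2.resize(im,None,fx=3,fy=3,interpolation=cv2.INTER_CUBIC))
"
```

```text
d [-0.19  0.07 12.67] spin None tooly 25.4 p [0.4564 0.1498 0.359 ] tilt [-0.     -0.0013 -1.    ]
(array([ 0.539 , -0.1494,  0.1564]), np.float64(0.021))
[-0.85  0.03  0.46  1.91 -0.01  1.2   0.05]
```

View pics/s1.png

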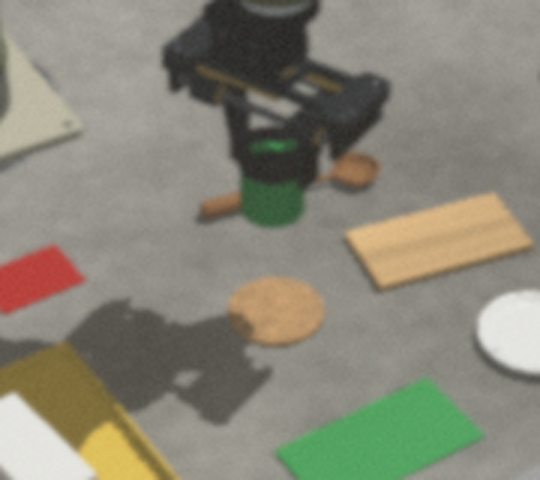

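>>> move_arm --steps '[{"dx": -0.2, "dy": 0.1, "dz": 1.5, "spin": 0}, {"dx": 0, "dy": 0, "dz": 2.5, "spin": 0}, {"dx": 0, "dy": 0, "dz": 2.5, "spin": 0}, {"dx": 0, "dy": 0, "dz": 2.5, "spin": 0}, {"dx": 0, "dy": 0, "dz": 1.7, "spin": 0}, {"dx": 0, "dy": 0, "dz": 1, "spin": 0}, {"dx": 0, "dy": 0, "dz": 0.5, "spin": 0}, {"dx": 0, "dy": 0, "dz": 0, "spin": 0}, {"dx": 0, "dy": 0, "dz": 0, "spin": 0}]'

```text
time: 6.65
ee_pos: [0.4595, 0.147, 0.2385]
eef_rot: [0.536, 0.845, 0.0, 0.0]
ft_force: [0.5, -0.4, -0.5]
width: 0.0632
grip_force: 15.0
```

```bash
python3 -c "
from h import *
go(.4577,.1483,.2323)
"
```

```text
d [ 0.19 -0.1   0.62] spin None tooly 25.2 p [0.4595 0.147  0.2385] tilt [ 1.0e-04  1.1e-03 -1.0e+00]
```

>>> move_arm --steps '[{"dx": 0.15, "dy": -0.05, "dz": 0.2, "spin": 0}, {"dx": 0, "dy": 0, "dz": 0.2, "spin": 0}, {"dx": 0, "dy": 0, "dz": 0.1, "spin": 0}, {"dx": 0, "dy": 0, "dz": 0, "spin": 0}, {"dx": 0, "dy": 0, "dz": 0, "spin": 0}]'

```text
time: 7.15
ee_pos: [0.458, 0.1483, 0.2328]
eef_rot: [0.535, 0.845, 0.0, 0.0]
ft_force: [-0.1, 0.4, -1.3]
width: 0.0636
grip_force: 15.0
```

>>> move_arm --steps '[{"dx": 0, "dy": 0, "dz": 0.1, "spin": 0}, {"dx": 0, "dy": 0, "dz": 0, "spin": 0}, {"dx": 0, "dy": 0, "dz": 0, "spin": 0}]'

```text
time: 7.45
ee_pos: [0.458, 0.1483, 0.2322]
eef_rot: [0.535, 0.845, 0.0, -0.0]
ft_force: [-3.5, -2.0, 5.3]
width: 0.0636
grip_force: 15.0
```

>>> move_arm --claw 8.0 --steps '[{"dx": 0, "dy": 0, "dz": 0, "spin": 0}, {"dx": 0, "dy": 0, "dz": 0, "spin": 0}, {"dx": 0, "dy": 0, "dz": 0, "spin": 0}, {"dx": 0, "dy": 0, "dz": 0, "spin": 0}, {"dx": 0, "dy": 0, "dz": -1, "spin": 0}, {"dx": 0, "dy": 0, "dz": -2, "spin": 0}, {"dx": 0, "dy": 0, "dz": -3, "spin": 0}, {"dx": 0, "dy": 0, "dz": -4, "spin": 0}, {"dx": 0, "dy": 0, "dz": -4, "spin": 0}, {"dx": 0, "dy": 0, "dz": -2, "spin": 0}]'

```text
time: 8.45
ee_pos: [0.4583, 0.148, 0.3959]
eef_rot: [0.536, 0.844, 0.002, 0.001]
ft_force: [0.0, 0.7, -0.3]
width: 0.0796
grip_force: 0.0
```

```bash
python3 -c "
from h import *
go(.556,-.3425,.39)
s=cam('scene'); t=cam('top')
rg=[((0,0,0),(180,255,75)),((40,60,0),(88,255,255))]
x,y=proj(s,[[.458,.148,.04]])[0].astype(int);print(x,y)
print(fit([(s,hullmask(s,(x-28,y-32,x+28,y+28),rg))],cyl([(.030,0),(.03,.052),(.032,.052),(.032,.07)]),(.458,.148),.006))
print('coaster s',blob(s,(5,60,80),(25,255,255),(x-45,y-20,x+40,y+50),.006))
cv2.imwrite('pics/s2.png',cv2.resize(s['img'][y-80:y+80,x-90:x+90,::-1],None,fx=3,fy=3,interpolation=cv2.INTER_CUBIC))
cv2.imwrite('pics/t2raw.png',t['img'][:,:,::-1])
red=[((0,80,40),(14,255,255)),((170,80,40),(180,255,255)),((0,0,120),(180,60,255))]
m=cyl([(.025,0),(.032,.016),(.032,.048),(.03,.059)])
for c,b in ((t,(510,198,556,236)),(s,(133,297,168,335))): print(fit([(c,hullmask(c,b,[((0,0,130),(180,60,255))]))],cyl([(.03,.055),(.03,.059)]),(.556,-.342),.054))
"
```

```text
d [-48.53 -12.08   0.51] spin None tooly 25.2 p [0.4583 0.148  0.3959] tilt [ 6.0e-04  4.7e-03 -1.0e+00]
306 236
(array([0.4586, 0.1473]), np.float64(0.197))
coaster s [466.3 146.1  90.6  78.5  63.5]
(array([ 0.5549, -0.3425]), np.float64(0.034))
(array([ 0.5612, -0.34  ]), np.float64(0.05))
```

View pics/s2.png

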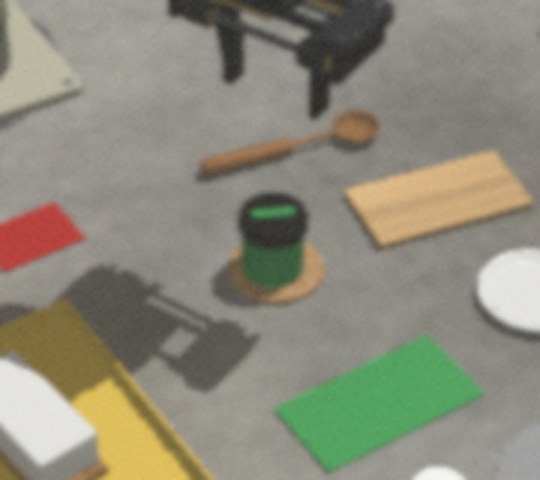

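>>> move_arm --claw 8.5 --steps '[{"dx": -2.5, "dy": -0.6, "dz": 0, "spin": 0}, {"dx": -4.6, "dy": -1.15, "dz": 0, "spin": 0}, {"dx": -4.6, "dy": -1.15, "dz": 0, "spin": 0}, {"dx": -4.6, "dy": -1.15, "dz": 0, "spin": 0}, {"dx": -4.6, "dy": -1.15, "dz": 0, "spin": 0}, {"dx": -4.6, "dy": -1.15, "dz": 0, "spin": 0}, {"dx": -4.6, "dy": -1.15, "dz": 0, "spin": 0}, {"dx": -4.6, "dy": -1.15, "dz": 0, "spin": 0}, {"dx": -4.6, "dy": -1.15, "dz": 0, "spin": 0}, {"dx": -4.6, "dy": -1.15, "dz": 0, "spin": 0}, {"dx": -4.6, "dy": -1.15, "dz": 0, "spin": 0}, {"dx": 0, "dy": 0, "dz": 0, "spin": 0}]'

```text
time: 9.75
ee_pos: [0.5532, -0.3486, 0.3899]
eef_rot: [0.539, 0.842, -0.003, -0.001]
ft_force: [-0.8, 0.3, -1.0]
width: 0.0849
grip_force: 0.0
```

```bash
python3 -c "
from h import *
go(.5565,-.342,.252)"
```

```text
d [ 0.48  0.65 13.79] spin None tooly 24.8 p [ 0.5532 -0.3486  0.3899] tilt [-0.0014 -0.0053 -1.    ]
```

>>> move_arm --steps '[{"dx": 0.3, "dy": 0.4, "dz": 2, "spin": 0}, {"dx": 0, "dy": 0, "dz": 2, "spin": 0}, {"dx": 0, "dy": 0, "dz": 0.5, "spin": 0}, {"dx": 0, "dy": 0, "dz": 0, "spin": 0}, {"dx": 0, "dy": 0, "dz": 0, "spin": 0}]'

```text
time: 10.25
ee_pos: [0.5579, -0.3376, 0.3475]
eef_rot: [0.535, 0.845, 0.0, 0.0]
ft_force: [0.2, -0.2, 1.7]
width: 0.0849
grip_force: 0.0
```

```bash
python3 -c "
from h import *
go(.5565,-.342,.252)"
```

```text
d [-0.33 -0.32  9.55] spin None tooly 25.3 p [ 0.5579 -0.3376  0.3475] tilt [-6.e-04  4.e-04 -1.e+00]
```

>>> move_arm --steps '[{"dx": -0.35, "dy": -0.35, "dz": 1.5, "spin": 0}, {"dx": 0, "dy": 0, "dz": 2, "spin": 0}, {"dx": 0, "dy": 0, "dz": 2.5, "spin": 0}, {"dx": 0, "dy": 0, "dz": 2, "spin": 0}, {"dx": 0, "dy": 0, "dz": 1, "spin": 0}, {"dx": 0, "dy": 0, "dz": 0.4, "spin": 0}, {"dx": 0, "dy": 0, "dz": 0, "spin": 0}, {"dx": 0, "dy": 0, "dz": 0, "spin": 0}]'

```text
time: 11.05
ee_pos: [0.5564, -0.3425, 0.2537]
eef_rot: [0.535, 0.845, 0.0, 0.001]
ft_force: [0.1, -0.1, -1.0]
width: 0.0848
grip_force: 0.0
```

>>> move_arm --claw 5.5 --squeeze 15 --steps '[{"dx": 0, "dy": 0, "dz": 0, "spin": 0}, {"dx": 0, "dy": 0, "dz": 0, "spin": 0}, {"dx": 0, "dy": 0, "dz": 0, "spin": 0}, {"dx": 0, "dy": 0, "dz": 0, "spin": 0}, {"dx": 0, "dy": 0, "dz": 0, "spin": 0}, {"dx": 0, "dy": 0, "dz": 0, "spin": 0}]'

```text
time: 11.65
ee_pos: [0.5565, -0.342, 0.2531]
eef_rot: [0.535, 0.845, 0.0, 0.0]
ft_force: [0.4, 1.8, 2.9]
width: 0.0638
grip_force: 15.0
```

>>> move_arm --steps '[{"dx": 0, "dy": 0, "dz": -0.5, "spin": 0}, {"dx": 0, "dy": 0, "dz": -1, "spin": 0}, {"dx": 0, "dy": 0, "dz": -1.5, "spin": 0}, {"dx": 0, "dy": 0, "dz": -2, "spin": 0}, {"dx": 0, "dy": 0, "dz": -2, "spin": 0}, {"dx": 0, "dy": 0, "dz": -1, "spin": 0}, {"dx": 0, "dy": 0, "dz": 0, "spin": 0}]'

```text
time: 12.35
ee_pos: [0.5563, -0.3426, 0.3348]
eef_rot: [0.535, 0.845, 0.0, 0.001]
ft_force: [-0.1, 0.4, -2.6]
width: 0.0635
grip_force: 15.0
```

```bash
python3 -c "
from h import *
go(.615,.3424,.333)
s=cam('scene'); t=cam('top')
print('saucer t',blob(t,(0,0,165),(180,60,255),(170,200,245,270),.012))
h=hullmask(t,(170,200,245,270),[((0,0,165),(180,60,255))]);print(fit([(t,h)],cyl([(.056,.012),(.04,0)]),(.615,.342),0))
x,y=proj(s,[[.615,.342,.01]])[0].astype(int)
h=hullmask(s,(x-28,y-20,x+28,y+22),[((0,0,165),(180,60,255))]);print(fit([(s,h)],cyl([(.056,.012),(.04,0)]),(.615,.342),0))
"
```

```text
d [59.45 34.54  0.11] spin None tooly 25.3 p [ 0.5563 -0.3426  0.3348] tilt [-0.0022  0.002  -1.    ]
saucer t [614.6 342.5 109.  107.  -30.7]
(array([0.6134, 0.3412]), np.float64(0.075))
(array([0.6184, 0.3447]), np.float64(0.035))
```

>>> move_arm --steps '[{"dx": 1, "dy": 0.6, "dz": 0, "spin": 0}, {"dx": 2, "dy": 1.1, "dz": 0, "spin": 0}, {"dx": 3, "dy": 1.8, "dz": 0, "spin": 0}, {"dx": 3.5, "dy": 2, "dz": 0, "spin": 0}, {"dx": 3.5, "dy": 2, "dz": 0, "spin": 0}, {"dx": 3.5, "dy": 2, "dz": 0, "spin": 0}, {"dx": 3.5, "dy": 2, "dz": 0, "spin": 0}, {"dx": 3.5, "dy": 2, "dz": 0, "spin": 0}, {"dx": 3.5, "dy": 2, "dz": 0, "spin": 0}, {"dx": 3.5, "dy": 2, "dz": 0, "spin": 0}, {"dx": 3.5, "dy": 2, "dz": 0, "spin": 0}, {"dx": 3.5, "dy": 2, "dz": 0, "spin": 0}]'

```text
time: 13.65
ee_pos: [0.5898, 0.0913, 0.3319]
eef_rot: [0.535, 0.845, -0.0, -0.001]
ft_force: [-0.2, 0.2, -2.4]
width: 0.0631
grip_force: 15.0
```

>>> move_arm --steps '[{"dx": 3.5, "dy": 2, "dz": 0, "spin": 0}, {"dx": 3.5, "dy": 2, "dz": 0, "spin": 0}, {"dx": 3.5, "dy": 2, "dz": 0, "spin": 0}, {"dx": 3.5, "dy": 2, "dz": 0, "spin": 0}, {"dx": 3.5, "dy": 2, "dz": 0, "spin": 0}, {"dx": 2.5, "dy": 1.5, "dz": 0, "spin": 0}, {"dx": 1, "dy": 1, "dz": 0, "spin": 0}, {"dx": 0, "dy": 0, "dz": 0, "spin": 0}, {"dx": 0, "dy": 0, "dz": 0, "spin": 0}]'

```text
time: 14.55
ee_pos: [0.6135, 0.3317, 0.3318]
eef_rot: [0.535, 0.845, -0.001, -0.0]
ft_force: [0.3, -1.3, -2.9]
width: 0.0631
grip_force: 15.0
```

```bash
python3 -c "
from h import *
go(.6155,.3428,.205)"
```

```text
d [ 0.94  0.67 12.68] spin None tooly 25.3 p [0.6135 0.3317 0.3318] tilt [-9.0e-04 -1.6e-03 -1.0e+00]
```

>>> move_arm --steps '[{"dx": 0.5, "dy": 0.35, "dz": 1, "spin": 0}, {"dx": 0.4, "dy": 0.3, "dz": 2, "spin": 0}, {"dx": 0, "dy": 0, "dz": 2.5, "spin": 0}, {"dx": 0, "dy": 0, "dz": 2.5, "spin": 0}, {"dx": 0, "dy": 0, "dz": 2, "spin": 0}, {"dx": 0, "dy": 0, "dz": 1, "spin": 0}, {"dx": 0, "dy": 0, "dz": 0.5, "spin": 0}, {"dx": 0, "dy": 0, "dz": 0, "spin": 0}, {"dx": 0, "dy": 0, "dz": 0, "spin": 0}]'

```text
time: 15.45
ee_pos: [0.6164, 0.3429, 0.2189]
eef_rot: [0.535, 0.845, 0.001, 0.0]
ft_force: [-0.1, -0.4, -1.7]
width: 0.0634
grip_force: 15.0
```

```bash
python3 -c "
from h import *
go(.6155,.3428,.205)"
```

```text
d [ 0.03 -0.09  1.39] spin None tooly 25.3 p [0.6164 0.3429 0.2189] tilt [ 2.0e-04  1.6e-03 -1.0e+00]
```

>>> move_arm --steps '[{"dx": 0, "dy": -0.1, "dz": 0.4, "spin": 0}, {"dx": 0, "dy": 0, "dz": 0.4, "spin": 0}, {"dx": 0, "dy": 0, "dz": 0.2, "spin": 0}, {"dx": 0, "dy": 0, "dz": 0.1, "spin": 0}, {"dx": 0, "dy": 0, "dz": 0.1, "spin": 0}, {"dx": 0, "dy": 0, "dz": 0, "spin": 0}, {"dx": 0, "dy": 0, "dz": 0, "spin": 0}]'

```text
time: 16.15
ee_pos: [0.6151, 0.3425, 0.2058]
eef_rot: [0.535, 0.845, 0.0, 0.0]
ft_force: [-0.0, -0.5, -2.9]
width: 0.0632
grip_force: 15.0
```

>>> move_arm --steps '[{"dx": 0, "dy": 0, "dz": 0.1, "spin": 0}, {"dx": 0, "dy": 0, "dz": 0.05, "spin": 0}, {"dx": 0, "dy": 0, "dz": 0, "spin": 0}]'

```text
time: 16.45
ee_pos: [0.6152, 0.3425, 0.2051]
eef_rot: [0.535, 0.845, 0.0, -0.0]
ft_force: [-3.4, -1.0, 5.4]
width: 0.0632
grip_force: 15.0
```

>>> move_arm --claw 8.5 --steps '[{"dx": 0, "dy": 0, "dz": 0, "spin": 0}, {"dx": 0, "dy": 0, "dz": 0, "spin": 0}, {"dx": 0, "dy": 0, "dz": 0, "spin": 0}, {"dx": 0, "dy": 0, "dz": 0, "spin": 0}, {"dx": 0, "dy": 0, "dz": -1, "spin": 0}, {"dx": 0, "dy": 0, "dz": -2, "spin": 0}, {"dx": 0, "dy": 0, "dz": -3, "spin": 0}, {"dx": 0, "dy": 0, "dz": -4, "spin": 0}, {"dx": 0, "dy": 0, "dz": -3, "spin": 0}, {"dx": 0, "dy": 0, "dz": -1, "spin": 0}]'

```text
time: 17.45
ee_pos: [0.6158, 0.3423, 0.3492]
eef_rot: [0.535, 0.845, 0.003, 0.001]
ft_force: [0.8, 1.0, 1.2]
width: 0.0848
grip_force: 0.0
```

```bash
python3 -c "
from h import *
go(.539,-.1494,.34,-81)
s=cam('scene'); t=cam('top')
x,y=proj(s,[[.615,.342,.03]])[0].astype(int)
im=cv2.resize(s['img'][y-60:y+60,x-80:x+80,::-1],None,fx=4,fy=4,interpolation=cv2.INTER_CUBIC)
cv2.imwrite('pics/s3.png',im)
v=[((100,80,30),(130,255,255)),((3,150,150),(14,255,255))]
for c,b in ((t,(490,185,550,270)),(s,(125,300,185,370))):
  try: print(fit([(c,hullmask(c,b,v))],cub(.14,.064,0,.05),(.556,-.341),.004,-.06))
  except Exception as e: print(e)
for c,b in ((t,(408,205,462,282)),(s,(195,265,260,330))):
  try: print(fit([(c,hullmask(c,b,[((0,0,70),(180,75,255))]))],cub(.126,.06,.01,.05),(.54,-.149),.004,.16))
  except Exception as e: print(e)
"
```

```text
d [-41.19 -27.93   0.72] spin -1.2871718699856292 tooly 25.3 p [0.6158 0.3423 0.3492] tilt [ 7.0e-04  5.9e-03 -1.0e+00]
(array([ 0.5588, -0.3445, -0.1343]), np.float64(0.168))
(array([ 0.5437, -0.3366, -0.1097]), np.float64(0.275))
(array([ 0.5399, -0.1495,  0.1577]), np.float64(0.026))
(array([ 0.5173, -0.1189,  0.8063]), np.float64(0.44))
```

View pics/s3.png

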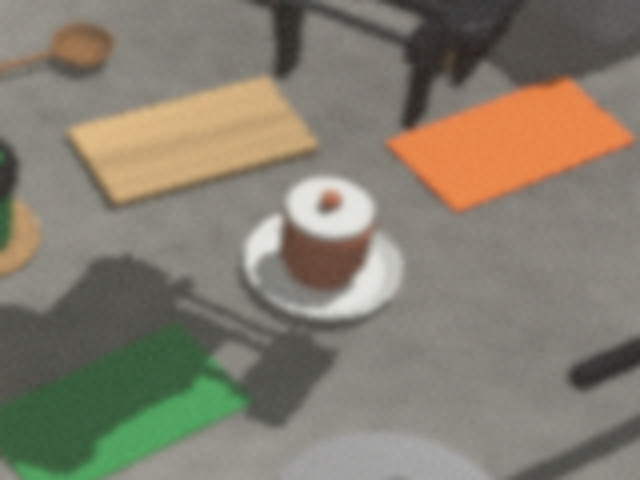

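>>> move_arm --steps '[{"dx": -2.5, "dy": -1.7, "dz": 0, "spin": 0}, {"dx": -3.6, "dy": -2.5, "dz": 0, "spin": 0}, {"dx": -3.6, "dy": -2.5, "dz": 0, "spin": 0}, {"dx": -3.6, "dy": -2.5, "dz": 0, "spin": 0}, {"dx": -3.6, "dy": -2.5, "dz": 0, "spin": 0}, {"dx": -3.6, "dy": -2.5, "dz": 0, "spin": 0}, {"dx": -3.6, "dy": -2.5, "dz": 0, "spin": 0}, {"dx": -3.6, "dy": -2.5, "dz": 0, "spin": 0}, {"dx": -3.6, "dy": -2.5, "dz": 0, "spin": 0}, {"dx": -3.6, "dy": -2.5, "dz": 0, "spin": 0}, {"dx": -3.6, "dy": -2.5, "dz": 0, "spin": 0}, {"dx": -2.5, "dy": -1.5, "dz": 0, "spin": 0}]'

```text
time: 18.75
ee_pos: [0.5334, -0.1517, 0.3431]
eef_rot: [0.537, 0.844, -0.001, -0.001]
ft_force: [0.0, 0.7, -0.3]
width: 0.0849
grip_force: 0.0
```

>>> move_arm --steps '[{"dx": 0, "dy": 0, "dz": 0, "spin": 0.14}, {"dx": 0, "dy": 0, "dz": 0, "spin": 0.14}, {"dx": 0, "dy": 0, "dz": 0, "spin": 0.14}, {"dx": 0, "dy": 0, "dz": 0, "spin": 0.14}, {"dx": 0, "dy": 0, "dz": 0, "spin": 0.14}, {"dx": 0, "dy": 0, "dz": 0, "spin": 0.14}, {"dx": 0, "dy": 0, "dz": 0, "spin": 0.14}, {"dx": 0, "dy": 0, "dz": 0, "spin": 0.14}, {"dx": 0, "dy": 0, "dz": 0, "spin": 0.14}, {"dx": 0, "dy": 0, "dz": 0, "spin": 0.14}, {"dx": 0, "dy": 0, "dz": 0, "spin": 0.14}, {"dx": 0, "dy": 0, "dz": 0, "spin": 0.14}]'

```text
time: 19.95
ee_pos: [0.5347, -0.1483, 0.343]
eef_rot: [0.987, 0.162, -0.001, -0.0]
ft_force: [-0.5, -0.9, -0.9]
width: 0.0852
grip_force: 0.0
```

>>> move_arm --steps '[{"dx": 0, "dy": 0, "dz": 0, "spin": 0.12}, {"dx": 0, "dy": 0, "dz": 0, "spin": 0.05}, {"dx": 0, "dy": 0, "dz": 0, "spin": 0}]'

```text
time: 20.25
ee_pos: [0.5347, -0.1483, 0.343]
eef_rot: [0.997, 0.08, -0.001, 0.0]
ft_force: [0.2, -0.1, -0.3]
width: 0.085
grip_force: 0.0
```

```bash
python3 -c "
from h import *
go(.5395,-.1494,.2,-81)
p,M,s=pose();print(s['joint_positions'].round(2))"
```

```text
d [ 0.48  0.18 14.3 ] spin 0.0040163912240606895 tooly -80.8 p [ 0.5347 -0.1483  0.343 ] tilt [-2.2e-03  2.0e-04 -1.0e+00]
[-0.78  0.45  1.23  1.78 -0.44  1.24 -0.84]
```

>>> move_arm --steps '[{"dx": 0.5, "dy": 0.2, "dz": 1.5, "spin": 0}, {"dx": 0, "dy": 0, "dz": 2.5, "spin": 0}, {"dx": 0, "dy": 0, "dz": 3, "spin": 0}, {"dx": 0, "dy": 0, "dz": 3, "spin": 0}, {"dx": 0, "dy": 0, "dz": 1, "spin": 0}, {"dx": 0, "dy": 0, "dz": 0, "spin": 0}, {"dx": 0, "dy": 0, "dz": 0, "spin": 0}]'

```text
time: 20.95
ee_pos: [0.5406, -0.1502, 0.2352]
eef_rot: [0.997, 0.081, 0.0, 0.0]
ft_force: [0.3, -0.5, 0.1]
width: 0.0851
grip_force: 0.0
```

```bash
python3 -c "
from h import *
go(.5395,-.1494,.2,-81)
p,M,s=pose();print(s['joint_positions'].round(2))"
```

```text
d [-0.1  -0.09  3.52] spin 0.005004870413945539 tooly -80.7 p [ 0.5406 -0.1502  0.2352] tilt [ 7.e-04  4.e-04 -1.e+00]
[-0.65  0.58  1.07  1.86 -0.59  1.06 -0.75]
```

>>> move_arm --steps '[{"dx": -0.1, "dy": -0.1, "dz": 1, "spin": 0}, {"dx": 0, "dy": 0, "dz": 1.5, "spin": 0}, {"dx": 0, "dy": 0, "dz": 0.8, "spin": 0}, {"dx": 0, "dy": 0, "dz": 0.2, "spin": 0}, {"dx": 0, "dy": 0, "dz": 0, "spin": 0}, {"dx": 0, "dy": 0, "dz": 0, "spin": 0}]'

```text
time: 21.55
ee_pos: [0.5393, -0.1492, 0.1995]
eef_rot: [0.997, 0.081, 0.0, 0.0]
ft_force: [-0.2, 0.1, 0.7]
width: 0.085
grip_force: 0.0
```

>>> move_arm --claw 5 --squeeze 20 --steps '[{"dx": 0, "dy": 0, "dz": 0, "spin": 0}, {"dx": 0, "dy": 0, "dz": 0, "spin": 0}, {"dx": 0, "dy": 0, "dz": 0, "spin": 0}, {"dx": 0, "dy": 0, "dz": 0, "spin": 0}, {"dx": 0, "dy": 0, "dz": 0, "spin": 0}, {"dx": 0, "dy": 0, "dz": 0, "spin": 0}]'

```text
time: 22.15
ee_pos: [0.5393, -0.1487, 0.1993]
eef_rot: [0.997, 0.081, 0.0, -0.0]
ft_force: [-0.9, 2.0, 3.3]
width: 0.0598
grip_force: 20.0
```

>>> move_arm --steps '[{"dx": 0, "dy": 0, "dz": -0.5, "spin": 0}, {"dx": 0, "dy": 0, "dz": -1, "spin": 0}, {"dx": 0, "dy": 0, "dz": -1.5, "spin": 0}, {"dx": 0, "dy": 0, "dz": -2, "spin": 0}, {"dx": 0, "dy": 0, "dz": -2, "spin": 0}, {"dx": 0, "dy": 0, "dz": -2, "spin": 0}, {"dx": 0, "dy": 0, "dz": -2, "spin": 0}, {"dx": 0, "dy": 0, "dz": -1, "spin": 0}, {"dx": 0, "dy": 0, "dz": 0, "spin": 0}]'

```text
time: 23.05
ee_pos: [0.5395, -0.1493, 0.3208]
eef_rot: [0.997, 0.081, 0.001, 0.0]
ft_force: [0.3, -0.4, -3.8]
width: 0.0597
grip_force: 20.0
```

```bash
python3 -c "
from h import *
t=cam('top');s=cam('scene')
print('board',blob(t,(8,60,120),(25,255,255),(160,275,265,345),.010))
h=hullmask(t,(160,275,265,345),[((8,60,80),(25,255,255))]);print(fit([(t,h)],cub(.17,.088,0,.01),(.4537,.342),0,1.43))
h=hullmask(s,(318,195,400,245),[((8,60,80),(25,255,255))]);print(fit([(s,h)],cub(.17,.088,0,.01),(.4537,.342),0,1.43))
h=hullmask(t,(240,170,350,250),[((40,80,30),(85,255,255))]);print('mat',fit([(t,h)],cub(.17,.088,0,.004),(.652,.142),0,1.57))
go(.4537,.342,.315,-8.4)"
```

```text
board [453.7 341.7 171.5  90.   81.6]
(array([0.4515, 0.3401, 1.4329]), np.float64(0.017))
(array([0.4554, 0.3445, 1.4085]), np.float64(0.383))
mat (array([0.6508, 0.1393, 1.6103]), np.float64(0.034))
d [ -0.5  -49.82   0.41] spin -1.26215580389687 tooly -80.7 p [ 0.539  -0.1488  0.3189] tilt [-1.e-04 -5.e-04 -1.e+00]
```

>>> move_arm --steps '[{"dx": 0, "dy": 0, "dz": 0, "spin": -0.06}, {"dx": 0, "dy": 0, "dz": 0, "spin": -0.12}, {"dx": 0, "dy": 0, "dz": 0, "spin": -0.13}, {"dx": 0, "dy": 0, "dz": 0, "spin": -0.13}, {"dx": 0, "dy": 0, "dz": 0, "spin": -0.13}, {"dx": 0, "dy": 0, "dz": 0, "spin": -0.13}, {"dx": 0, "dy": 0, "dz": 0, "spin": -0.13}, {"dx": 0, "dy": 0, "dz": 0, "spin": -0.13}, {"dx": 0, "dy": 0, "dz": 0, "spin": -0.13}, {"dx": 0, "dy": 0, "dz": 0, "spin": -0.12}, {"dx": 0, "dy": 0, "dz": 0, "spin": -0.06}, {"dx": 0, "dy": 0, "dz": 0, "spin": 0}]'

```text
time: 24.35
ee_pos: [0.5388, -0.149, 0.3183]
eef_rot: [0.754, 0.657, -0.0, -0.001]
ft_force: [0.7, 0.2, -4.1]
width: 0.0598
grip_force: 20.0
```

```bash
python3 -c "
from h import *
go(.4525,.341,.315,-8)
p,M,s=pose();print(s['joint_positions'].round(2))"
```

```text
d [ 47.34 -15.31   0.36] spin 0.001220326744030975 tooly -7.9 p [ 0.5388 -0.149   0.3183] tilt [ 1.0e-04 -1.6e-03 -1.0e+00]
[-0.56  0.34  0.9   1.79 -0.29  1.15  0.3 ]
```

>>> move_arm --steps '[{"dx": 1, "dy": -0.3, "dz": 0, "spin": 0}, {"dx": 2, "dy": -0.7, "dz": 0, "spin": 0}, {"dx": 3, "dy": -1, "dz": 0, "spin": 0}, {"dx": 3.5, "dy": -1.1, "dz": 0, "spin": 0}, {"dx": 3.5, "dy": -1.1, "dz": 0, "spin": 0}, {"dx": 3.5, "dy": -1.1, "dz": 0, "spin": 0}, {"dx": 3.5, "dy": -1.1, "dz": 0, "spin": 0}, {"dx": 3.5, "dy": -1.1, "dz": 0, "spin": 0}, {"dx": 3.5, "dy": -1.1, "dz": 0, "spin": 0}, {"dx": 3.5, "dy": -1.1, "dz": 0, "spin": 0}, {"dx": 3.5, "dy": -1.1, "dz": 0, "spin": 0}, {"dx": 3.5, "dy": -1.2, "dz": 0, "spin": 0}]'

```text
time: 25.55
ee_pos: [0.4712, 0.241, 0.3189]
eef_rot: [0.755, 0.656, -0.0, -0.0]
ft_force: [1.0, -1.0, -3.2]
width: 0.0602
grip_force: 20.0
```

>>> move_arm --steps '[{"dx": 3.5, "dy": -1.1, "dz": 0, "spin": 0}, {"dx": 3, "dy": -1, "dz": 0, "spin": 0}, {"dx": 2, "dy": -0.8, "dz": 0, "spin": 0}, {"dx": 1, "dy": -0.4, "dz": 0, "spin": 0}, {"dx": 0.3, "dy": -0.1, "dz": 0, "spin": 0}, {"dx": 0, "dy": 0, "dz": 0, "spin": 0}, {"dx": 0, "dy": 0, "dz": 0, "spin": 0}]'

```text
time: 26.25
ee_pos: [0.4528, 0.3394, 0.3193]
eef_rot: [0.755, 0.655, -0.0, 0.0]
ft_force: [-0.2, -0.2, -3.4]
width: 0.0599
grip_force: 20.0
```

```bash
python3 -c "
from h import *
go(.4525,.341,.2053,-8)
p,M,s=pose();print(s['joint_positions'].round(2))"
```

```text
d [ 0.16 -0.05 11.4 ] spin -0.0016096551874103238 tooly -8.1 p [0.4528 0.3394 0.3193] tilt [-3.e-04  1.e-04 -1.e+00]
[-1.29  0.31  0.67  1.76 -0.21  1.15 -0.69]
```

>>> move_arm --steps '[{"dx": 0.15, "dy": -0.05, "dz": 1, "spin": 0}, {"dx": 0, "dy": 0, "dz": 2, "spin": 0}, {"dx": 0, "dy": 0, "dz": 2.5, "spin": 0}, {"dx": 0, "dy": 0, "dz": 2.5, "spin": 0}, {"dx": 0, "dy": 0, "dz": 1.5, "spin": 0}, {"dx": 0, "dy": 0, "dz": 0.7, "spin": 0}, {"dx": 0, "dy": 0, "dz": 0.2, "spin": 0}, {"dx": 0, "dy": 0, "dz": 0, "spin": 0}, {"dx": 0, "dy": 0, "dz": 0, "spin": 0}]'

```text
time: 27.15
ee_pos: [0.4523, 0.3426, 0.2162]
eef_rot: [0.755, 0.656, 0.001, -0.0]
ft_force: [0.2, 0.2, -2.2]
width: 0.0595
grip_force: 20.0
```

```bash
python3 -c "
from h import *
go(.4525,.341,.2053,-8)
t=cam('top');s=cam('scene')
cv2.imwrite('pics/s4.png',cv2.resize(s['img'][130:290,270:450,::-1],None,fx=4,fy=3.6,interpolation=cv2.INTER_CUBIC))"
```

```text
d [-0.15  0.04  1.09] spin 0.0005596132570451368 tooly -8.0 p [0.4523 0.3426 0.2162] tilt [ 1.5e-03  9.0e-04 -1.0e+00]
```

View pics/s4.png

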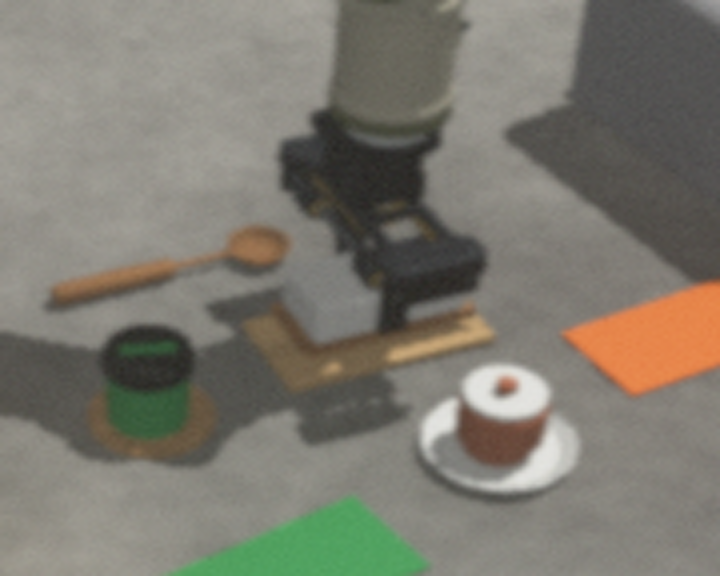

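Dish hovers just over its board, aligned. Lower it.

>>> move_arm --steps '[{"dx": -0.1, "dy": 0, "dz": 0.3, "spin": 0}, {"dx": 0, "dy": 0, "dz": 0.3, "spin": 0}, {"dx": 0, "dy": 0, "dz": 0.2, "spin": 0}, {"dx": 0, "dy": 0, "dz": 0.1, "spin": 0}, {"dx": 0, "dy": 0, "dz": 0, "spin": 0}, {"dx": 0, "dy": 0, "dz": 0, "spin": 0}]'

```text
time: 27.85
ee_pos: [0.4518, 0.3414, 0.2062]
eef_rot: [0.755, 0.656, 0.0, -0.0]
ft_force: [0.1, -0.2, -2.5]
width: 0.0601
grip_force: 20.0
```

>>> move_arm --steps '[{"dx": 0, "dy": 0, "dz": 0.1, "spin": 0}, {"dx": 0, "dy": 0, "dz": 0.05, "spin": 0}, {"dx": 0, "dy": 0, "dz": 0, "spin": 0}]'

```text
time: 28.15
ee_pos: [0.4519, 0.3414, 0.2053]
eef_rot: [0.755, 0.656, 0.0, -0.0]
ft_force: [-3.1, -1.2, 4.4]
width: 0.0601
grip_force: 20.0
```

>>> move_arm --claw 8.5 --steps '[{"dx": 0, "dy": 0, "dz": 0, "spin": 0}, {"dx": 0, "dy": 0, "dz": 0, "spin": 0}, {"dx": 0, "dy": 0, "dz": 0, "spin": 0}, {"dx": 0, "dy": 0, "dz": 0, "spin": 0}, {"dx": 0, "dy": 0, "dz": -1, "spin": 0}, {"dx": 0, "dy": 0, "dz": -2, "spin": 0}, {"dx": 0, "dy": 0, "dz": -3, "spin": 0}, {"dx": 0, "dy": 0, "dz": -3, "spin": 0}, {"dx": 0, "dy": 0, "dz": -3, "spin": 0}, {"dx": 0, "dy": 0, "dz": -1, "spin": 0}, {"dx": 0, "dy": 0, "dz": 0, "spin": 0}]'

```text
time: 29.25
ee_pos: [0.4521, 0.3415, 0.3365]
eef_rot: [0.754, 0.656, 0.002, -0.0]
ft_force: [-0.0, 0.5, -1.1]
width: 0.0846
grip_force: 0.0
```

```bash
python3 -c "
from h import *
t=cam('top')
b=(488,175,555,275); v=[((98,50,20),(135,255,255)),((0,130,130),(17,255,255))]
h=hullmask(t,b,v); print(h.min(0),h.max(0))
print(fit([(t,h)],cub(.14,.064,0,.05),(.556,-.341),.004,-.06), fit([(t,h)],cub(.14,.064,0,.05),(.556,-.341),.004,.06))
h=h-[b[0],b[1]]
im=cv2.resize(t['img'][b[1]:b[3],b[0]:b[2],::-1],None,fx=5,fy=5,interpolation=cv2.INTER_CUBIC)
cv2.polylines(im,[np.int32(h*5+2)],True,(0,255,0),1); cv2.imwrite('pics/l.png',im)
go(.556,-.341,.33,-90)"
```

```text
[503. 193.] [543. 258.]
(array([ 0.5584, -0.3444, -0.1304]), np.float64(0.149)) (array([ 0.5584, -0.3444, -0.1303]), np.float64(0.149))
d [-66.14  19.77   0.44] spin 1.4319920457763808 tooly -8.0 p [0.4517 0.3413 0.3349] tilt [ 9.e-04  2.e-04 -1.e+00]
```

View pics/l.png

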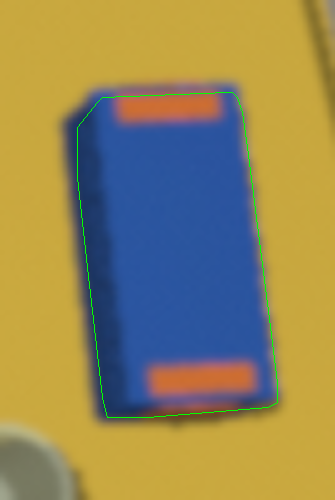

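```bash
python3 -c "
from h import *
t=cam('top')
b=(488,175,555,275)
v=[((36,30,5),(180,255,255)),((0,130,130),(17,255,255))]
h=hullmask(t,(490,183,552,266),v); print(h.min(0),h.max(0))
print(fit([(t,h)],cub(.14,.064,0,.05),(.556,-.341),.004,-.06))
q=np.array([[97,90],[240,88],[277,403],[123,408]])/5-.4+[488,175]
w=unproj(t,q,.054);print(w.mean(0),np.degrees(np.arctan2(*(w[0]+w[1]-w[2]-w[3])[::-1])),np.linalg.norm(w-np.roll(w,1,0),axis=1))
"
```

```text
[502. 193.] [543. 259.]
(array([ 0.5575, -0.3437, -0.1156]), np.float64(0.121))
[ 0.55610647 -0.3400261 ] -4.9235943902696215 [0.13965119 0.06183537 0.13847442 0.06512994]
```

>>> move_arm --steps '[{"dx": -2.5, "dy": 0.8, "dz": 0, "spin": 0}, {"dx": -4.5, "dy": 1.35, "dz": 0, "spin": 0}, {"dx": -4.5, "dy": 1.35, "dz": 0, "spin": 0}, {"dx": -4.5, "dy": 1.35, "dz": 0, "spin": 0}, {"dx": -4.5, "dy": 1.35, "dz": 0, "spin": 0}, {"dx": -4.5, "dy": 1.35, "dz": 0, "spin": 0}, {"dx": -4.5, "dy": 1.35, "dz": 0, "spin": 0}, {"dx": -4.5, "dy": 1.35, "dz": 0, "spin": 0}, {"dx": -4.5, "dy": 1.35, "dz": 0, "spin": 0}, {"dx": -4.5, "dy": 1.35, "dz": 0, "spin": 0}, {"dx": -4.5, "dy": 1.35, "dz": 0, "spin": 0}, {"dx": -4.5, "dy": 1.35, "dz": 0, "spin": 0}]'

```text
time: 30.55
ee_pos: [0.5345, -0.1968, 0.3332]
eef_rot: [0.754, 0.657, -0.001, -0.001]
ft_force: [1.1, 0.3, 0.3]
width: 0.0847
grip_force: 0.0
```

>>> move_arm --steps '[{"dx": -4.5, "dy": 1.35, "dz": 0, "spin": 0}, {"dx": -4, "dy": 1.2, "dz": 0, "spin": 0}, {"dx": -3.5, "dy": 1, "dz": 0, "spin": 0}, {"dx": -2, "dy": 0.6, "dz": 0, "spin": 0}, {"dx": 0, "dy": 0, "dz": 0, "spin": 0.14}, {"dx": 0, "dy": 0, "dz": 0, "spin": 0.14}, {"dx": 0, "dy": 0, "dz": 0, "spin": 0.14}, {"dx": 0, "dy": 0, "dz": 0, "spin": 0.14}, {"dx": 0, "dy": 0, "dz": 0, "spin": 0.14}, {"dx": 0, "dy": 0, "dz": 0, "spin": 0.14}]'

```text
time: 31.55
ee_pos: [0.5561, -0.3396, 0.3329]
eef_rot: [0.957, 0.289, -0.001, -0.001]
ft_force: [0.1, 0.3, 0.3]
width: 0.0853
grip_force: 0.0
```

```bash
python3 -c "
from h import *
go(.556,-.341,.33,-95)
p,M,s=pose();print(s['joint_positions'].round(2))"
```

```text
d [-0.09  0.11  0.29] spin 0.6727994949911807 tooly -56.5 p [ 0.5561 -0.3396  0.3329] tilt [-0.0016 -0.0019 -1.    ]
[-0.24  0.66  1.08  1.52 -0.59  1.32 -0.09]
```

>>> move_arm --steps '[{"dx": 0, "dy": 0, "dz": 0, "spin": 0.14}, {"dx": 0, "dy": 0, "dz": 0, "spin": 0.14}, {"dx": 0, "dy": 0, "dz": 0, "spin": 0.14}, {"dx": 0, "dy": 0, "dz": 0, "spin": 0.14}, {"dx": 0, "dy": 0, "dz": 0, "spin": 0.11}, {"dx": 0, "dy": 0, "dz": 0, "spin": 0}]'

```text
time: 32.15
ee_pos: [0.5563, -0.3395, 0.3329]
eef_rot: [0.999, -0.04, -0.001, -0.0]
ft_force: [0.7, -0.5, -0.3]
width: 0.085
grip_force: 0.0
```

```bash
python3 -c "
from h import *
go(.556,-.341,.198,-95)
p,M,s=pose();print(s['joint_positions'].round(2))"
```

```text
d [ 0.02  0.15 13.49] spin 0.0069127503116423504 tooly -94.6 p [ 0.5563 -0.3395  0.3329] tilt [-0.0027  0.     -1.    ]
[-0.3   0.75  1.21  1.52 -0.71  1.37 -0.68]
```

Joints fine (j3 falls on descent). Descend.

>>> move_arm --steps '[{"dx": 0, "dy": 0.15, "dz": 1.5, "spin": 0}, {"dx": 0, "dy": 0, "dz": 2.5, "spin": 0}, {"dx": 0, "dy": 0, "dz": 3, "spin": 0}, {"dx": 0, "dy": 0, "dz": 2, "spin": 0}, {"dx": 0, "dy": 0, "dz": 1, "spin": 0}, {"dx": 0, "dy": 0, "dz": 0, "spin": 0}, {"dx": 0, "dy": 0, "dz": 0, "spin": 0}]'

```text
time: 32.85
ee_pos: [0.5564, -0.3416, 0.2355]
eef_rot: [0.999, -0.039, 0.0, 0.0]
ft_force: [-0.6, 0.4, 0.9]
width: 0.0849
grip_force: 0.0
```

```bash
python3 -c "
from h import *
go(.556,-.341,.198,-95)
p,M,s=pose();print(s['joint_positions'].round(2))"
```

```text
d [-0.05 -0.06  3.75] spin 0.009401532247551503 tooly -94.5 p [ 0.5564 -0.3416  0.2355] tilt [ 8.e-04  6.e-04 -1.e+00]
[-0.26  0.84  1.12  1.6  -0.79  1.22 -0.63]
```

>>> move_arm --steps '[{"dx": 0, "dy": 0, "dz": 1, "spin": 0}, {"dx": 0, "dy": 0, "dz": 1.5, "spin": 0}, {"dx": 0, "dy": 0, "dz": 0.8, "spin": 0}, {"dx": 0, "dy": 0, "dz": 0.4, "spin": 0}, {"dx": 0, "dy": 0, "dz": 0, "spin": 0}, {"dx": 0, "dy": 0, "dz": 0, "spin": 0}]'

```text
time: 33.45
ee_pos: [0.5564, -0.3413, 0.1979]
eef_rot: [0.999, -0.039, 0.0, 0.0]
ft_force: [-0.9, -0.6, -0.4]
width: 0.0851
grip_force: 0.0
```

>>> move_arm --claw 5.5 --squeeze 15 --steps '[{"dx": 0, "dy": 0, "dz": 0, "spin": 0}, {"dx": 0, "dy": 0, "dz": 0, "spin": 0}, {"dx": 0, "dy": 0, "dz": 0, "spin": 0}, {"dx": 0, "dy": 0, "dz": 0, "spin": 0}, {"dx": 0, "dy": 0, "dz": 0, "spin": 0}, {"dx": 0, "dy": 0, "dz": 0, "spin": 0}]'

```text
time: 34.05
ee_pos: [0.5565, -0.3411, 0.1979]
eef_rot: [0.999, -0.039, 0.0, -0.0]
ft_force: [-0.9, 2.5, 3.0]
width: 0.0637
grip_force: 15.0
```

>>> move_arm --steps '[{"dx": 0, "dy": 0, "dz": -0.5, "spin": 0}, {"dx": 0, "dy": 0, "dz": -1, "spin": 0}, {"dx": 0, "dy": 0, "dz": -1.5, "spin": 0}, {"dx": 0, "dy": 0, "dz": -2, "spin": 0}, {"dx": 0, "dy": 0, "dz": -2, "spin": 0}, {"dx": 0, "dy": 0, "dz": -2, "spin": 0}, {"dx": 0, "dy": 0, "dz": -2, "spin": 0}, {"dx": 0, "dy": 0, "dz": -1, "spin": 0}, {"dx": 0, "dy": 0, "dz": 0, "spin": 0}]'

```text
time: 34.95
ee_pos: [0.5564, -0.3417, 0.3199]
eef_rot: [0.999, -0.039, 0.001, 0.001]
ft_force: [-0.3, 0.3, -2.9]
width: 0.0642
grip_force: 15.0
```

>>> move_arm --steps '[{"dx": 0, "dy": 0, "dz": 0, "spin": -0.06}, {"dx": 0, "dy": 0, "dz": 0, "spin": -0.12}, {"dx": 0, "dy": 0, "dz": 0, "spin": -0.14}, {"dx": 0, "dy": 0, "dz": 0, "spin": -0.14}, {"dx": 0, "dy": 0, "dz": 0, "spin": -0.14}, {"dx": 0, "dy": 0, "dz": 0, "spin": -0.14}, {"dx": 0, "dy": 0, "dz": 0, "spin": -0.14}, {"dx": 0, "dy": 0, "dz": 0, "spin": -0.14}, {"dx": 0, "dy": 0, "dz": 0, "spin": -0.14}, {"dx": 0, "dy": 0, "dz": 0, "spin": -0.14}, {"dx": 0, "dy": 0, "dz": 0, "spin": -0.14}, {"dx": 0, "dy": 0, "dz": 0, "spin": -0.12}]'

```text
time: 36.15
ee_pos: [0.556, -0.3411, 0.3168]
eef_rot: [0.736, 0.677, -0.0, -0.001]
ft_force: [0.2, -0.8, -3.4]
width: 0.0638
grip_force: 15.0
```

>>> move_arm --steps '[{"dx": 0, "dy": 0, "dz": 0, "spin": -0.1}, {"dx": 0, "dy": 0, "dz": 0, "spin": -0.03}, {"dx": 0, "dy": 0, "dz": 0, "spin": 0}]'

```text
time: 36.45
ee_pos: [0.5561, -0.3412, 0.3172]
eef_rot: [0.693, 0.721, 0.0, -0.0]
ft_force: [0.1, 1.3, -3.5]
width: 0.0639
grip_force: 15.0
```

```bash
python3 -c "
from h import *
go(.651,.1405,.318,2.4)
p,M,s=pose();print(s['joint_positions'].round(2))"
```

```text
d [47.76 11.38 -0.06] spin -0.0024558025312795637 tooly 2.3 p [ 0.5561 -0.3412  0.3172] tilt [ 7.e-04 -6.e-04 -1.e+00]
[-0.12  0.57  0.85  1.53 -0.44  1.24  0.83]
```

>>> move_arm --steps '[{"dx": 1, "dy": 0.2, "dz": 0, "spin": 0}, {"dx": 2, "dy": 0.5, "dz": 0, "spin": 0}, {"dx": 3, "dy": 0.7, "dz": 0, "spin": 0}, {"dx": 3.5, "dy": 0.8, "dz": 0, "spin": 0}, {"dx": 3.5, "dy": 0.8, "dz": 0, "spin": 0}, {"dx": 3.5, "dy": 0.8, "dz": 0, "spin": 0}, {"dx": 3.5, "dy": 0.8, "dz": 0, "spin": 0}, {"dx": 3.5, "dy": 0.8, "dz": 0, "spin": 0}, {"dx": 3.5, "dy": 0.8, "dz": 0, "spin": 0}, {"dx": 3.5, "dy": 0.9, "dz": 0, "spin": 0}, {"dx": 3.5, "dy": 0.9, "dz": 0, "spin": 0}, {"dx": 3.5, "dy": 0.9, "dz": 0, "spin": 0}]'

```text
time: 37.65
ee_pos: [0.6297, 0.0396, 0.3176]
eef_rot: [0.693, 0.721, 0.0, -0.0]
ft_force: [0.6, 0.8, -3.7]
width: 0.0634
grip_force: 15.0
```

>>> move_arm --steps '[{"dx": 3.5, "dy": 0.8, "dz": 0, "spin": 0}, {"dx": 3, "dy": 0.7, "dz": 0, "spin": 0}, {"dx": 2.3, "dy": 0.5, "dz": 0, "spin": 0}, {"dx": 1.1, "dy": 0.2, "dz": 0, "spin": 0}, {"dx": 0.3, "dy": 0, "dz": 0, "spin": 0}, {"dx": 0, "dy": 0, "dz": 0, "spin": 0}, {"dx": 0, "dy": 0, "dz": 0, "spin": 0}]'

```text
time: 38.35
ee_pos: [0.6476, 0.1381, 0.3179]
eef_rot: [0.693, 0.721, -0.0, 0.0]
ft_force: [0.5, -0.4, -2.1]
width: 0.064
grip_force: 15.0
```

```bash
python3 -c "
from h import *
go(.651,.1405,.198,2.4)
p,M,s=pose();print(s['joint_positions'].round(2))"
```

```text
d [ 0.23  0.35 11.99] spin -0.003360503099256567 tooly 2.2 p [0.6476 0.1381 0.3179] tilt [-6.e-04  0.e+00 -1.e+00]
[-0.83  0.57  0.78  1.5  -0.41  1.24  0.05]
```

>>> move_arm --steps '[{"dx": 0.2, "dy": 0.3, "dz": 1, "spin": 0}, {"dx": 0, "dy": 0, "dz": 2, "spin": 0}, {"dx": 0, "dy": 0, "dz": 2.5, "spin": 0}, {"dx": 0, "dy": 0, "dz": 2.5, "spin": 0}, {"dx": 0, "dy": 0, "dz": 1.7, "spin": 0}, {"dx": 0, "dy": 0, "dz": 0.7, "spin": 0}, {"dx": 0, "dy": 0, "dz": 0.3, "spin": 0}, {"dx": 0, "dy": 0, "dz": 0, "spin": 0}, {"dx": 0, "dy": 0, "dz": 0, "spin": 0}]'

```text
time: 39.25
ee_pos: [0.651, 0.142, 0.2118]
eef_rot: [0.693, 0.721, 0.001, 0.0]
ft_force: [0.4, -0.4, -2.5]
width: 0.0638
grip_force: 15.0
```

```bash
python3 -c "
from h import *
go(.651,.1405,.198,2.4)"
```

```text
d [-0.15 -0.01  1.38] spin -0.0010496776545227372 tooly 2.3 p [0.651  0.142  0.2118] tilt [ 5.0e-04  1.6e-03 -1.0e+00]
```

>>> move_arm --steps '[{"dx": -0.1, "dy": 0, "dz": 0.4, "spin": 0}, {"dx": 0, "dy": 0, "dz": 0.4, "spin": 0}, {"dx": 0, "dy": 0, "dz": 0.2, "spin": 0}, {"dx": 0, "dy": 0, "dz": 0.1, "spin": 0}, {"dx": 0, "dy": 0, "dz": 0.1, "spin": 0}, {"dx": 0, "dy": 0, "dz": 0, "spin": 0}, {"dx": 0, "dy": 0, "dz": 0, "spin": 0}]'

```text
time: 39.95
ee_pos: [0.6507, 0.1411, 0.1988]
eef_rot: [0.692, 0.721, 0.0, -0.0]
ft_force: [-0.1, -0.2, -2.4]
width: 0.0637
grip_force: 15.0
```

>>> move_arm --steps '[{"dx": 0, "dy": 0, "dz": 0.1, "spin": 0}, {"dx": 0, "dy": 0, "dz": 0.05, "spin": 0}, {"dx": 0, "dy": 0, "dz": 0, "spin": 0}]'

```text
time: 40.25
ee_pos: [0.6508, 0.141, 0.1979]
eef_rot: [0.692, 0.721, 0.0, -0.0]
ft_force: [-2.4, -0.6, 4.4]
width: 0.0637
grip_force: 15.0
```

>>> move_arm --claw 8.5 --steps '[{"dx": 0, "dy": 0, "dz": 0, "spin": 0}, {"dx": 0, "dy": 0, "dz": 0, "spin": 0}, {"dx": 0, "dy": 0, "dz": 0, "spin": 0}, {"dx": 0, "dy": 0, "dz": 0, "spin": 0}, {"dx": 0, "dy": 0, "dz": -1, "spin": 0}, {"dx": 0, "dy": 0, "dz": -2, "spin": 0}, {"dx": 0, "dy": 0, "dz": -3, "spin": 0}, {"dx": 0, "dy": 0, "dz": -4, "spin": 0}, {"dx": 0, "dy": 0, "dz": -4, "spin": 0}, {"dx": 0, "dy": 0, "dz": -3, "spin": 0}, {"dx": 0, "dy": 0, "dz": -1, "spin": 0}]'

```text
time: 41.35
ee_pos: [0.6511, 0.1405, 0.3818]
eef_rot: [0.693, 0.721, 0.002, 0.001]
ft_force: [0.1, -0.3, 0.6]
width: 0.0849
grip_force: 0.0
```

>>> move_arm --steps '[{"dx": -2, "dy": -1, "dz": 0, "spin": 0}, {"dx": -4, "dy": -2, "dz": 0, "spin": 0}, {"dx": -4, "dy": -2, "dz": 0, "spin": 0}, {"dx": -4, "dy": -2, "dz": 0, "spin": 0}, {"dx": -4, "dy": -2, "dz": 0, "spin": 0}, {"dx": -4, "dy": -2, "dz": 0, "spin": 0}, {"dx": -4, "dy": -2, "dz": 0, "spin": 0}, {"dx": -4, "dy": -2, "dz": 0, "spin": 0}, {"dx": -2, "dy": -1, "dz": 0, "spin": 0}, {"dx": 0, "dy": 0, "dz": 0, "spin": 0}]'

```text
time: 42.35
ee_pos: [0.5017, -0.189, 0.3773]
eef_rot: [0.695, 0.719, 0.0, -0.0]
ft_force: [-0.2, -0.2, 0.3]
width: 0.0856
grip_force: 0.0
```

```bash
python3 -c "
from h import *
t=cam('top')
cv2.imwrite('pics/end.png',cv2.resize(t['img'][150:360,140:420,::-1],None,fx=2.85,fy=2.85,interpolation=cv2.INTER_CUBIC))
h=hullmask(t,(160,265,265,350),[((0,0,110),(180,60,255))]);print('butter',fit([(t,h)],cub(.126,.06,.01,.05),(.4525,.341),.010,1.43))
h=hullmask(t,(245,170,350,250),[((98,50,5),(140,255,255)),((0,130,130),(17,255,255))]);print('lunch',fit([(t,h)],cub(.14,.064,0,.05),(.651,.14),.004,1.6))
h=hullmask(t,(185,215,230,260),[((0,0,130),(180,60,255))])
"
```

```text
butter (array([0.4371, 0.3762, 2.3551]), np.float64(0.764))
lunch (array([0.6495, 0.1399, 1.5914]), np.float64(0.059))
```

View pics/end.png

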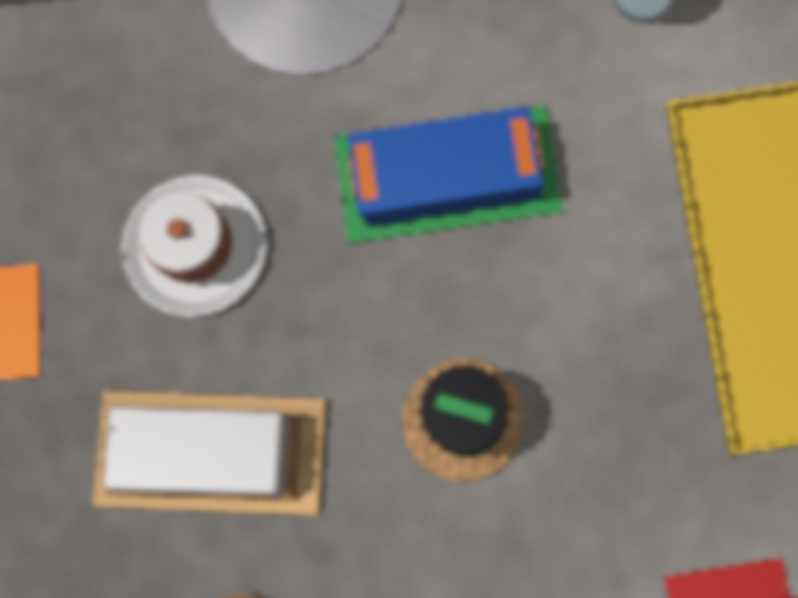

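```bash
python3 -c "
from h import *
t=cam('top');s=cam('scene')
q=np.array([[110,408],[283,408],[280,494],[104,489]])/2.85-.3+[140,150]
w=unproj(t,q,.06);print(w.mean(0),np.degrees(np.arctan2(*(w[0]+w[3]-w[1]-w[2])[::-1])))
cv2.imwrite('pics/send.png',cv2.resize(s['img'][180:400,90:470,::-1],None,fx=2.1,fy=2.1,interpolation=cv2.INTER_CUBIC))"
```

```text
[0.45128163 0.34251589] 82.91397538702913
```

View pics/send.png

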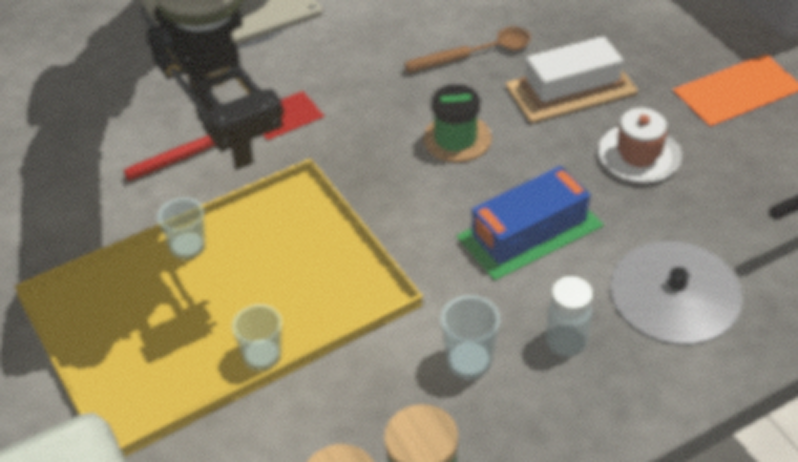

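All four things stand centred on their places, and both glasses are still standing in the tray.

```bash
python3 -c "
from bench import job; print(job.close_job())"
```

```text
the job is handed in; nothing more can be done
None
```

The job is handed in: the butter dish, lunch box, sugar bowl and canister each stand upright and centred on their own places, within a few millimetres by the camera, and both glasses are still standing in the tray; it took about 42 s of the 131 s allowed.

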